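Hang the wax carrier on the sloped drying rail and let it run to the stop

TASK

Hook the trolley carrier with the two wax figures onto the upper half of the sloped drying rail, lowering it gently until its wheels bear on the rail while you still hold it. Keep it on the rail, roll it back uphill until it presses the spring buffer in a little, then let go there so that it runs down by itself and comes to rest against the lower stop. Never press hard on the rail or the buffer, do not push the carrier down the rail, and leave the bowl, tape roll and screwdriver where they are.

Things in the scene. Friction and masses are not known exactly. Their poses are not given: they have to be found in the camera images.
- carrier: Aluminium hook trolley, 0.39 kg (+-20%), upright on the bench. Origin: underside of the tray, below the wheels' mid plane; z up, y along travel, x across. Tray x -31 to +39, y -45 to +45 mm, 5 thick; two dark red wax figures fixed on it reach z = 52. A 4 mm strap at x -16 to -12 joins tray and wheels (30 mm long in y, from z = 110 up 92 long), so the throat opens to +x.
- tread (a point): Midway between the carrier's two grooved wheels at the lowest line of their treads, 110 mm above its origin. Axles along x at y = -28 and +28 mm, 12 mm above; tread 10 mm wide, 45-degree flanges each side reach 3.5 mm lower, groove mouth 17 mm. The wheels turn in stiff grease: let go on the slope the carrier creeps down at some 0.05 to 0.15 m/s, 2 to 4 s for the whole rail.
- wheel0: The carrier's uphill wheel once it hangs on the rail (its -y one): dark steel, 24 mm tread, 31 mm over the flanges, 19 mm wide. Origin at its centre, 28 mm in -y and 12 mm above the tread point; it spins about its own x.
- wheel1: The carrier's downhill wheel (its +y one), like the other. Origin at its centre, 28 mm in +y and 12 mm above the tread point.
- fin (a point): Where to hold the carrier: middle of its upright top fin, 168 mm above its origin. Fin 10 mm thick (x), 34 mm long (y), from z = 148 to 186, above a bridge (z 142 to 148). Grip it across x from above. At each end of the carrier a cheek (x -16 to +8, z 130 to 148, outer face at y = -50 / +50) meets the buffer or the stop.
- stand: Fixed stand of the drying rail. Origin: on the bench below the middle of the rail; y runs horizontally along the rail to its lower end, x towards the columns, z up. Foot 80 x 360 x 12 mm centred at x = 85; columns 18 mm square at x = 85, y = -130 and +130, up to 235 mm high. Thin arms hold the rail from +x only; the carrier comes on sideways from -x, strap on the -x side.
- rail_mid (a point): Nominal point on the stand, 205 mm above its origin, NOT measured on the rail: the rail's true top edge at y = 0 is up to 13 mm higher or lower (clamped differently each time). Rail: steel bar 6 mm thick (x), 16 mm deep, 370 mm long, falling towards +y by 0.122 mm per mm (7 degrees), sprung: it yields straight down 1 mm per 2.5 N. Arms join it at y = -130 and +130, 10 mm below the edge.
- rail_low (a point): Nominal point at the rail's lower end, 165 mm in +y from the stand's origin (height again +-13 mm). Here a fixed block 22 mm wide with a rubber face rises 34 mm above the rail's edge: the lower stop. With the carrier's cheek against it, the carrier's origin (tilted with the rail) lies about 101 mm in +y of the stand's.
- buffer (a joint): Travel of the spring buffer over the rail's upper end, m: 0 free, up to 0.018 as it is pressed uphill; 0.5 N per mm. Rubber disc 16 mm across on a rod, axis 25 mm above the rail's edge. Its free face lies near y = -146 mm of the stand, +-14 mm (set differently each time, not measured); the carrier's cheek meets it.
- bowl: Bystander: orange plastic bowl, 104 mm across, 55 mm high, origin at the centre of its underside.
- tape: Bystander: roll of brown tape lying flat, 90 mm across, 45 mm high, origin at the centre of its underside.
- driver: Bystander: screwdriver lying on the bench, about 200 mm long, along its own x.
Things that resemble listed ones, but are neither listed nor needed, are in the scene too. Of the things that look like the carrier, the middle-sized one is meant.

How it is judged:
On the way, in this order (a step that is already met when the one before it is completed fails the run):
1. the carrier's wheels bear on the rail while it is still held, clear of the buffer (contact force between any of wheel0, wheel1 and stand above 0.7 N and contact force between the fingers and carrier above 1 N and value of joint buffer below 0.001 m and height (world z) of carrier above 0.05 m), for 0.2 s.
2. still held and bearing on the rail, the carrier presses the spring buffer in by 3 mm or more (value of joint buffer above 0.003 m and contact force between any of wheel0, wheel1 and stand above 0.7 N and contact force between the fingers and carrier above 1 N), for 0.2 s.
3. let go, it runs down the rail by itself to the lower stop (y of carrier in the frame of stand above 0.09 m and contact force between the fingers and carrier below 0.1 N), for 0.2 s.
At the end, for the whole second after the job is handed in: The carrier hangs on the rail with both wheels bearing on it, tilted no more than 14 degrees, in line with the rail within 14 degrees, at rest (under 20 mm/s) against the lower stop (origin 92 to 112 mm downhill of the rail's middle), clear of the bench and let go (y of carrier in the frame of stand between 0.092 and 0.112 m and z of carrier in the frame of stand above 0.05 m and angle between carrier's own z axis and vertical below 0.25 rad and angle between the y axis of carrier and the y axis of stand, either way round below 0.25 rad and contact force between each of wheel0, wheel1 and stand above 0.3 N and linear speed of carrier below 0.02 m/s); the robot touches nothing.
It fails at once if the held carrier is pressed on the rail, buffer or stand with more than 20 N (contact force between carrier and stand above 20 N and contact force between the fingers and carrier above 0.5 N).
It fails at once if the buffer is pressed in more than 14 mm (value of joint buffer above 0.014 m).
It fails at once if the carrier is held or pushed on the lower part of the rail (contact force between the fingers and carrier above 0.5 N and contact force between carrier and stand above 0.5 N and y of carrier in the frame of stand above 0.04 m).
It fails at once if the bowl, the tape roll or the screwdriver is moved by more than 20 mm (distance of any of bowl, tape, driver from where it was at the start of the episode above 0.02 m).
It also fails if it takes over 61 s, if anything falls off the work surface, if the arm or the gripper's body presses on something with over 40 N, if the wrist force passes 120 N, or if a joint passes its speed limit or range.

ROBOT

A 6-joint arm with a two-finger parallel gripper is mounted at the origin on the work surface. World frame = base frame: x ahead of the robot, y to its left, z up, the work surface at z = 0. Lengths are in m, angles in rad, forces in N, time in s.
With the tool pointing down it reaches from about 0.275 to 0.725 m from the base axis. Payload 15.9 kg.
Tool frame: the origin (TCP) lies at the centre of the arm's flange, where the gripper is bolted on; the fingertips stand 173 mm ahead of it and the grasp point (between the pads) lies 155 mm ahead of it (env.pinch_z is the distance from the TCP to the grasp point, in m); z points along the fingers, y is the line along which they close (so a half turn about z gives the same grasp; the last joint's range is limited). The gripper opens to 85 mm and grips with 20 to 120 N. Pads are 22 mm wide; open, the fingers measure 114 mm over their backs; the gripper's body (76 mm by 85 mm) begins 54 mm behind the grasp point. The pads swing forward as they close: fully open they stand 13 mm farther back than shut.
Start: joints at [-1.194, 0.213, -0.034, 1.323, 0, 1.571], TCP at [0.184, -0.465, 0.405] pointing down, gripper open.
Joint ranges: [-2.98, 2.98], [-0.74, 1.72], [-1.14, 1.35], [-2.1, 2.04], [-1.57, 1.44], [-3.14, 3.14]. Speed limits (rad/s): [1.89, 1.89, 2.39, 2.57, 3.14, 3.14].

INTERFACE

Orientations are given as [roll, pitch, yaw] about the fixed x, y, z axes, in that order (R = Rz(yaw) Ry(pitch) Rx(roll)).
In Python, from bench import env gives the robot as it stands.
- The arm moves only by the shell command python3 -m creep 'ROWS' [OPENING] [FORCE]. ROWS is JSON, a list of rows, each a list of 2 entries, a list of its own where there are three numbers: the shift along the tool's x, y, z in m, then the turn about the tool's z in degrees. In form: [[[tx, ty, tz], yaw], ...]. A call has 1 to 10 rows; each row is the pose to reach, as a shift and turn from the pose commanded when the call began, along the tool's axes at that moment; what a row does not reach only later rows make up. A row lasts 1/10 s, in which the tool goes at most 50 mm and 8.59 degrees, less where a joint would pass 70% of its speed; a pose out of reach is approached as far as the arm can. A call with a gripper value outside its range is refused whole. OPENING is the finger opening in m, from 0 to 0.0854, set as the call begins (- or left out, the last holds). The fingers move at their own pace and stop on an object; FORCE is the grip in N (left out, the last holds). Time passes only in rows, so rows that repeat a pose let the fingers close. It gives the time, the measured TCP pose, the force, the opening and the grip force at its end, in the units of the state.
- env.sense(): the state, without advancing time (a new reading comes with each control period).
- env.read_camera(name): name is "scene" or "top" or "wrist"; returns the picture (384x512x3 uint8, red, green, blue); there is no depth.
- env.calibration(name): a dict with "mtx" (3x3 intrinsics, pixels), "R" (3x3) and "t" (3): a world point X has camera coordinates R X + t. Camera axes: x right, y down, z forward; pixel columns grow to the right and rows downward; lengths in m; the calibration is good to about 2 mm. A picture is of the moment at which its call begins: read the wrist's pose just before it. calibration takes no time and is no camera call; for the wrist camera it gives the pose at the moment of the call.
- env.sign_off(): hands the job in; it is judged then, once.
The state is a dict: "time_s": time; "joint_positions": joint angles; "joint_vel": joint speeds; "joint_efforts": joint torques, N m; "tcp_pos": TCP position; "ee_rot": TCP orientation; "force": force on the tool from outside, world axes, zero at the start; "wrist_torque": the same for the moment, N m; "width": finger opening in m; "gripper_force": force on a finger pad.
Only numpy, scipy, OpenCV 4.12 (cv2) and the standard library are available. Lean on these libraries where they do the work, as an engineer would, in place of code of your own. Each camera call takes 0.05 s, during which the arm holds its last target. There are 200 camera calls.

## Working session

There is one attempt and no reset: what is moved stays moved. The work goes in short steps, Python scripts to look and compute and a shell command to move; the robot and the scene stay as the last step left them, time stands still between calls to the robot, and variables do not carry over. Pictures are saved under pics/ and viewed, at most 10 in all, crops included, and the job is handed in when it is done.

```bash
mkdir -p pics; cat > h.py <<'E'
import numpy as np, cv2
from bench import env
def snap(n,f):
    c=env.calibration(n); im=env.read_camera(n); cv2.imwrite(f'pics/{f}.png',im[:,:,::-1]); np.savez(f'pics/{f}.npz',mtx=c['mtx'],R=c['R'],t=c['t']); return im,c
def cal(f): return dict(np.load(f'pics/{f}.npz'))
def ray(c,px):
    R,t,K=map(np.array,(c['R'],c['t'],c['mtx'])); d=R.T@np.linalg.solve(K,[px[0],px[1],1]); return -R.T@t,d
def onz(c,px,z):
    o,d=ray(c,px); return o+d*(z-o[2])/d[2]
def proj(c,X):
    R,t,K=map(np.array,(c['R'],c['t'],c['mtx'])); p=K@(R@np.array(X)+t.ravel()); return p[:2]/p[2]
def tri(c1,p1,c2,p2):
    o1,d1=ray(c1,p1);o2,d2=ray(c2,p2)
    A=np.c_[d1,-d2]; s=np.linalg.lstsq(A,o2-o1,rcond=None)[0]
    a=o1+s[0]*d1;b=o2+s[1]*d2; return (a+b)/2,np.linalg.norm(a-b)
E
python3 - <<'E'
from h import *
ims=[snap(n,n+'0')[0] for n in('scene','top','wrist')]
s=env.sense();print(s['tcp_pos'],s['ee_rot'],s['force'],s['width'],env.pinch_z)
for n in('scene','top','wrist'):
    c=cal(n+'0');print(n,-c['R'].T@c['t'].ravel(),c['R'][2])
for n,i in zip(('scene','top'),ims): cv2.imwrite(f'pics/{n}0b.png',cv2.resize(i[:,:,::-1],(800,600),interpolation=cv2.INTER_CUBIC))
E
```

```text
[ 0.18394198 -0.46482999  0.40435546] [-3.14078976e+00 -1.84378999e-05  3.76805427e-01] [ 0.79131711  0.10597863 -0.0858797 ] 0.08514680670685017 0.1547
scene [1.39135398 0.35121932 0.96880119] [-0.69253282 -0.32246303 -0.64530294]
top [ 0.37292938 -0.07928099  1.33484029] [ 0.11440859 -0.00256604 -0.99343047]
wrist [ 0.26126997 -0.43458261  0.37382229] [-0.30129696 -0.11777972 -0.94622834]
```

View pics/scene0b.png

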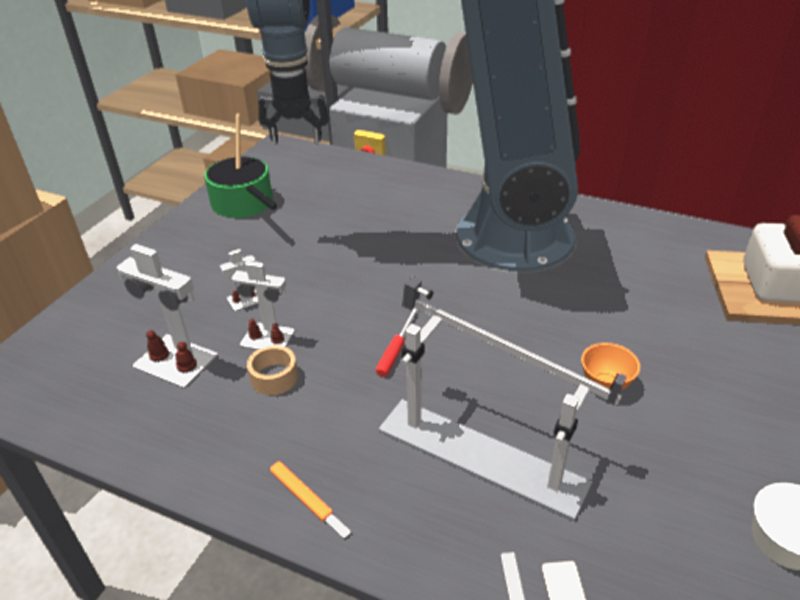

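View pics/top0b.png

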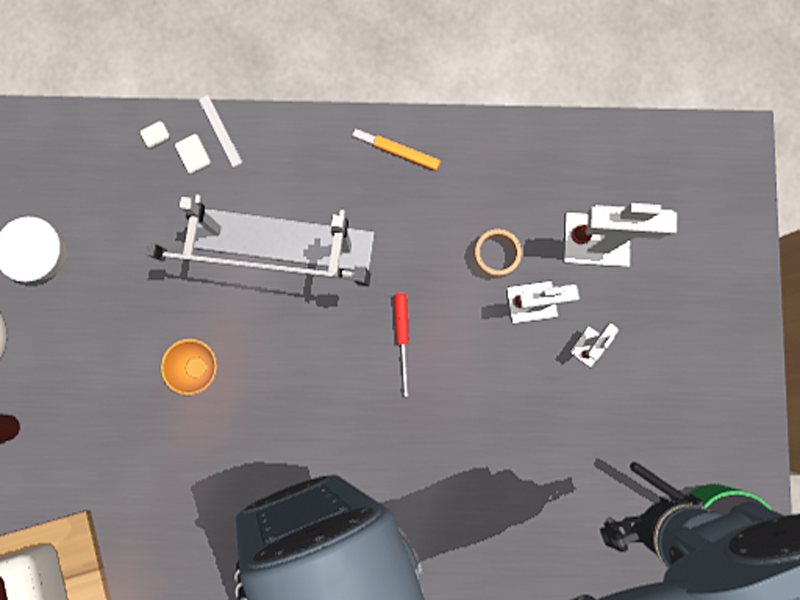

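The scene view shows the three trolleys at about (165,310), (265,300) and (240,275). In the top view they are large (620,230), middle (540,300) and small (597,343). The middle-sized one fits the description. The rail's buffer end is at top (355,275) and its stop at (157,251). I'll confirm this in an enlarged crop.

```bash
python3 - <<'E'
from h import *
a=cv2.imread('pics/top0.png')[165:240,310:410]; b=cv2.imread('pics/scene0.png')[150:225,130:230]
a=cv2.resize(a,(800,600))[:, :]; 
a=cv2.resize(a,(400,300),interpolation=cv2.INTER_AREA);b=cv2.resize(b,(800,600),interpolation=cv2.INTER_CUBIC)
a=cv2.resize(cv2.imread('pics/top0.png')[165:240,310:410],(400,300),interpolation=cv2.INTER_CUBIC)
b=cv2.resize(cv2.imread('pics/scene0.png')[150:225,130:230],(400,300),interpolation=cv2.INTER_CUBIC)
c=cv2.resize(cv2.imread('pics/scene0.png')[170:320,235:435],(400,300),interpolation=cv2.INTER_CUBIC)
d=cv2.resize(cv2.imread('pics/top0.png')[110:200,80:250],(400,300),interpolation=cv2.INTER_CUBIC)
cv2.imwrite('pics/crop1.png',np.vstack([np.hstack([a,b]),np.hstack([c,d])]))
for n,p in(('top',(345,192)),):
  c=cal('top0'); print(onz(c,p,.0),onz(c,p,.18))
c=cal('top0');s=.64
for q in((512,290),(510,320),(555,318),(552,285),(150,251),(355,275)): print(q,onz(c,np.array(q)*s,.005 if q[0]>500 else .205))
E
```

```text
[ 0.54751426 -0.36750431  0.        ] [ 0.52397191 -0.32863809  0.18      ]
(512, 290) [ 0.56569233 -0.31313322  0.005     ]
(510, 320) [ 0.50619437 -0.30916429  0.005     ]
(555, 318) [ 0.51185376 -0.39754351  0.005     ]
(552, 285) [ 0.57720779 -0.39213781  0.005     ]
(150, 251) [0.59098031 0.3311763  0.205     ]
(355, 275) [ 0.5569382  -0.01446923  0.205     ]
```

View pics/crop1.png

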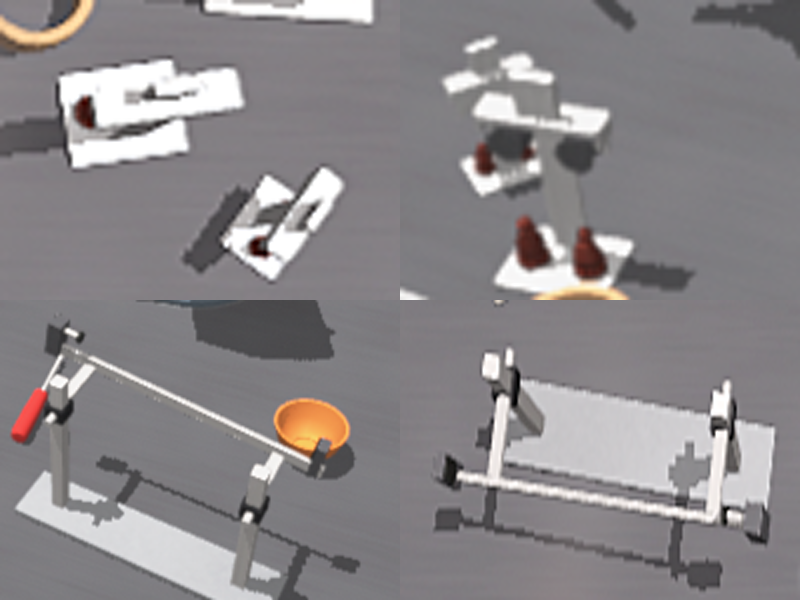

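The crop shows that the middle trolley (top view (540,300)) has a tray of about 90 x 68 mm, so it matches. Its figures and open throat face world +x, the same way as the rail's columns. I'll move above it and look with the wrist camera.

```bash
python3 -m creep '[[[0.04,0,-0.01],-8],[[0.08,0,-0.02],-16],[[0.12,0,-0.03],-24],[[0.16,0.003,-0.04],-32],[[0.2,0.005,-0.05],-40],[[0.24,0.007,-0.056],-48],[[0.28,0.009,-0.056],-56],[[0.32,0.009,-0.056],-64],[[0.363,0.009,-0.056],-72],[[0.363,0.009,-0.056],-72]]'
python3 -m creep '[[[0,0,0],0],[[0,0,0],0],[[0,0,0],0]]'
python3 - <<'E'
from h import *
im,c=snap('wrist','w1');s=env.sense();print(s['tcp_pos'],s['ee_rot'],s['joint_positions'])
cv2.imwrite('pics/w1b.png',cv2.resize(im[:,:,::-1],(800,600)))
print(c['mtx'])
E
```

```text
time_s: 1.15
tcp_pos: [0.5285, -0.3376, 0.4589]
ee_rot: [-3.141, -0.002, 1.642]
force: [-1.2, -0.8, 0.0]
width: 0.0854
gripper_force: 0.0
time_s: 1.45
tcp_pos: [0.5239, -0.3402, 0.461]
ee_rot: [3.141, 0.0, 1.632]
force: [-1.0, -0.4, 0.1]
width: 0.0856
gripper_force: 0.0
[ 0.52393183 -0.34023755  0.46110651] [3.14133055e+00 2.29674098e-04 1.63165530e+00] [-5.75941688e-01  4.99491808e-01  5.16267044e-01  1.58722426e+00
 -2.88055503e-05  9.33995631e-01]
[[290.45266309   0.         253.29364664]
 [  0.         290.45266309 192.00519329]
 [  0.           0.           1.        ]]
```

View pics/w1b.png

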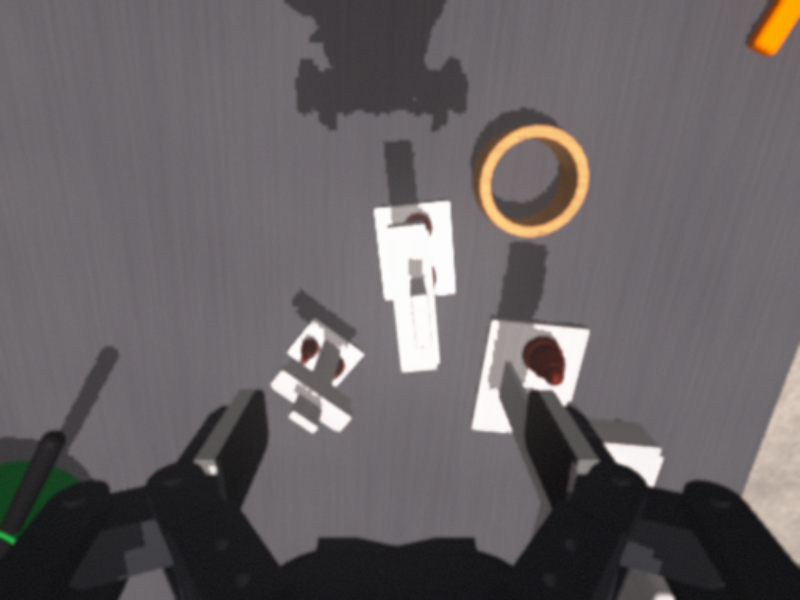

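The wrist view shows the middle trolley's tray corners at (374,208), (450,201), (456,292) and (384,300). Its bridge runs down to (400,372)–(440,368), with the large trolley at lower right. Next I'll compute its pose and the clearances.

```bash
python3 - <<'E'
from h import *
c=cal('w1');s=.64
T=np.array([onz(c,np.array(q)*s,.005) for q in((374,208),(450,201),(456,292),(384,300))]);print(T.round(4))
print('sides',[np.linalg.norm(T[i]-T[(i+1)%4]).round(4) for i in range(4)])
y=(T[0]-T[3]+T[1]-T[2]);y/=np.linalg.norm(y);yaw=np.degrees(np.arctan2(-y[0],y[1]));x=np.array([y[1],-y[0],0])
o=T.mean(0)-.004*x;print('yaw',yaw,'origin',o)
for X in((-16,50,148),(8,50,148),(8,-50,148),(-16,-50,148),(-5,-17,186),(5,17,186),(5,-17,186),(-5,17,186)):
  P=np.array([*(o+x*X[0]/1e3+y*X[1]/1e3)[:2],X[2]/1e3]);print(X,(proj(c,P)/s).round(),(proj(cal('top0'),P)/s).round(),(proj(cal('scene0'),P)/s).round())
t=cal('top0')
print('large fin',onz(t,np.array((645,210))*s,.26),onz(t,np.array((632,222))*s,.2))
for q in((388,225),(428,224),(400,372),(440,368)): print(onz(c,np.array(q)*s,.148).round(4))
w=cv2.imread('pics/w1.png')[120:245,225:300];tp=cv2.imread('pics/top0.png')[175:212,315:375]
cv2.imwrite('pics/crop2.png',np.hstack([cv2.resize(w,(360,600),interpolation=cv2.INTER_CUBIC),cv2.resize(tp,(440,600*1),interpolation=cv2.INTER_CUBIC)]))
E
```

```text
[[ 0.5019 -0.314   0.005 ]
 [ 0.5716 -0.3034  0.005 ]
 [ 0.5863 -0.3908  0.005 ]
 [ 0.5159 -0.4034  0.005 ]]
sides [np.float64(0.0705), np.float64(0.0887), np.float64(0.0715), np.float64(0.0905)]
yaw 9.181187025051425 origin [ 0.5399822  -0.35354442  0.005     ]
(-16, 50, 148) [387. 228.] [523. 306.] [284. 277.]
(8, 50, 148) [425. 224.] [520. 293.] [279. 285.]
(8, -50, 148) [437. 368.] [576. 285.] [230. 277.]
(-16, -50, 148) [402. 371.] [579. 299.] [236. 270.]
(-5, -17, 186) [416. 350.] [565. 292.] [246. 260.]
(5, 17, 186) [429. 294.] [544. 289.] [260. 265.]
(5, -17, 186) [433. 348.] [564. 286.] [243. 263.]
(-5, 17, 186) [411. 295.] [545. 295.] [263. 262.]
large fin [ 0.66357067 -0.48356647  0.26      ] [ 0.65841168 -0.48347139  0.2       ]
[ 0.5167 -0.3049  0.148 ]
[ 0.5415 -0.3028  0.148 ]
[ 0.5307 -0.4066  0.148 ]
[ 0.5582 -0.4018  0.148 ]
```

View pics/crop2.png

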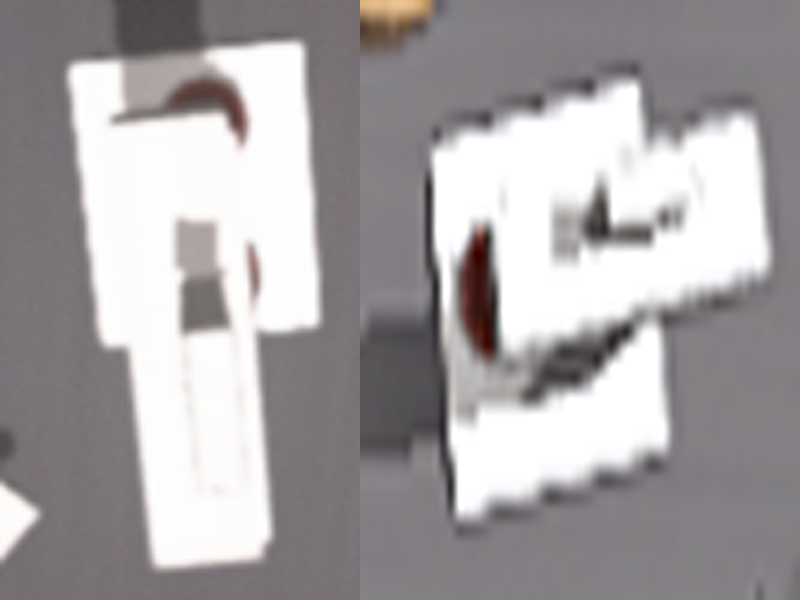

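The pose checks out: the tray measures 70.5–71.5 x 89–90.5 mm and the bridge reprojects within a few pixels. The yaw is 9.2° and the origin is (0.540, -0.3535). Next I'll survey the rail from two wrist positions.

```bash
python3 -m creep '[[[0.047,0.008,-0.01],0],[[0.093,0.016,-0.02],0],[[0.14,0.023,-0.03],0],[[0.186,0.031,-0.04],0],[[0.233,0.039,-0.05],0],[[0.28,0.047,-0.06],0],[[0.326,0.055,-0.06],0],[[0.373,0.062,-0.06],0],[[0.42,0.07,-0.06],0],[[0.466,0.078,-0.06],0]]'
python3 -m creep '[[[0,0,0],0],[[0,0,0],0],[[0,0,0],0],[[0,0,0],0]]'
python3 -c "
from h import *
im,c=snap('wrist','w2');cv2.imwrite('pics/w2b.png',cv2.resize(im[:,:,::-1],(800,600)))"
python3 -m creep '[[[-0.045,0,0],0],[[-0.09,0,0],0],[[-0.12,0,0],0],[[-0.12,0,0],0],[[-0.12,0,0],0],[[-0.12,0,0],0],[[-0.12,0,0],0]]'
python3 -c "
from h import *
im,c=snap('wrist','w3');cv2.imwrite('pics/w3b.png',cv2.resize(im[:,:,::-1],(800,600)))"
```

```text
time_s: 2.5
tcp_pos: [0.573, 0.1315, 0.5213]
ee_rot: [3.141, -0.0, 1.632]
force: [1.3, 0.4, 0.1]
width: 0.0856
gripper_force: 0.0
time_s: 2.9
tcp_pos: [0.5734, 0.1288, 0.5211]
ee_rot: [3.141, 0.0, 1.631]
force: [-0.2, 0.1, -0.2]
width: 0.0853
gripper_force: 0.0
time_s: 3.65
tcp_pos: [0.581, 0.0112, 0.5208]
ee_rot: [3.141, -0.0, 1.634]
force: [1.0, -0.7, 0.1]
width: 0.0854
gripper_force: 0.0
```

View pics/w2b.png

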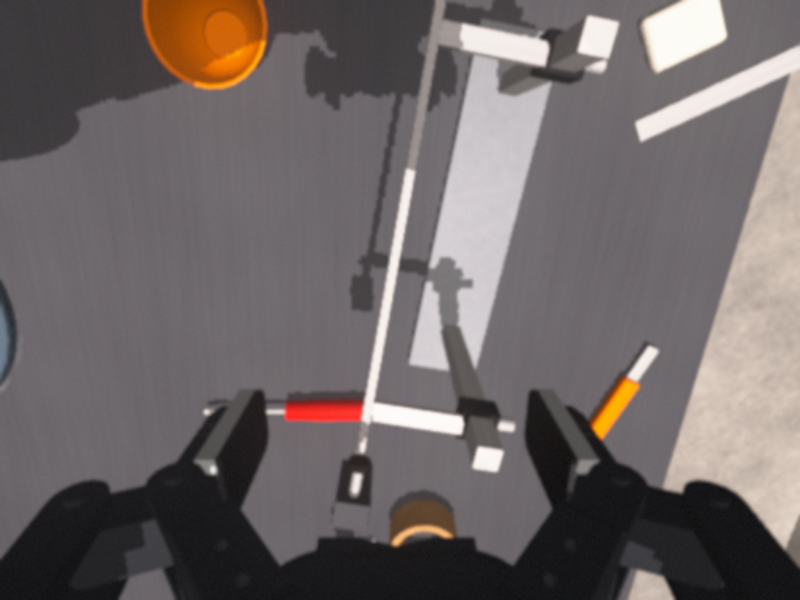

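View pics/w3b.png

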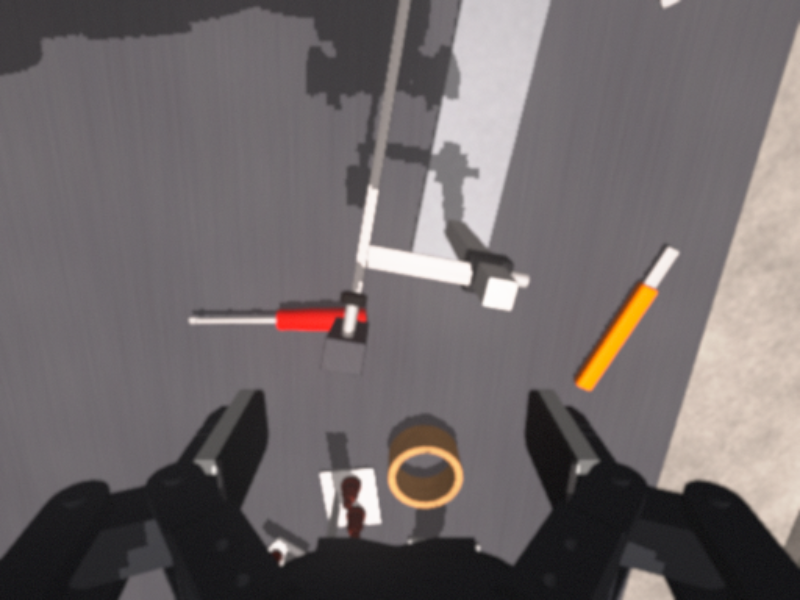

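The wrist views show the upper arm–rail junction at w2 (369,412) and w3 (367,257), and the buffer face at w2 (357,456) and w3 (354,292). The lower junction is at w2 (434,34) and the foot's end corners at w2 (409,363) and (478,370). I'll triangulate these.

```bash
python3 - <<'E'
from h import *
s=.64
w2,w3,tp,sc=[cal(k) for k in('w2','w3','top0','scene0')]
q=lambda x,y:np.array((x,y))*s
A,e=tri(w2,q(369,412),w3,q(367,257));print('hi junction',A,e)
B,e=tri(w2,q(357,456),w3,q(354,292));print('buffer face top',B,e)
Tt=lambda x,y:np.array(((x-400)/2.353+80,(y-300)/3.333+110))
Sc=lambda x,y:np.array((x/2+235,(y-300)/2+170))
print('A in top/scene crop px',proj(tp,A),proj(sc,A))
L,e=tri(w2,q(434,34),tp,Tt(493,483));print('lo junction',L,e)
# foot corners
F=[onz(w2,q(409,363),.012),onz(w2,q(478,370),.012),onz(tp,Tt(525,380),.012),onz(tp,Tt(775,428),.012),onz(tp,Tt(768,510),.012)]
print(np.round(F,4))
# foot side edges in w2 for direction
e1=[onz(w2,q(409,363),.012),onz(w2,q(470,58),.012)];e2=[onz(w2,q(478,370),.012),onz(w2,q(550,85),.012)]
for a,b in(e1,e2): d=b-a;print('dir yaw',np.degrees(np.arctan2(-d[0],d[1])),d)
# rail line at z: in w2 centre pts
for z in(.2,.215):
  a,b=onz(w2,q(369,405),z+.016),onz(w2,q(436,20),z-.016);d=b-a;print(z,a,b,np.degrees(np.arctan2(-d[0],d[1])),np.linalg.norm(d))
E
```

```text
hi junction [0.56038242 0.02316365 0.19863313] 0.0011917457720602648
buffer face top [0.55485018 0.00912075 0.23133904] 0.0017728790107109102
A in top/scene crop px [213.0861515  174.82240373] [279.29209385 201.60801047]
lo junction [0.58752122 0.27858574 0.17132526] 0.0016000508112098428
[[ 0.5984 -0.0284  0.012 ]
 [ 0.6801 -0.0327  0.012 ]
 [ 0.7144  0.2915  0.012 ]
 [ 0.6754 -0.0388  0.012 ]
 [ 0.5982 -0.0314  0.012 ]]
dir yaw -6.233067340357248 [0.03513629 0.32170571 0.        ]
dir yaw -6.067719272464599 [0.03269206 0.30754707 0.        ]
0.2 [0.56005111 0.03992669 0.216     ] [0.58777129 0.28263438 0.184     ] -6.515645108579687 0.24637254656352303
0.215 [0.56049192 0.0493044  0.231     ] [0.58681002 0.27916014 0.199     ] -6.531828704457314 0.233560063045988
```

```bash
python3 - <<'E'
from h import *
sc=cal('scene0');w2=cal('w2');w3=cal('w3')
g=cv2.cvtColor(cv2.imread('pics/scene0.png'),6).astype(float)
o=np.array([.573,.153]);ys=np.array([.1063,.9943]);xs=np.array([.9943,-.1063])
def plane(c,px,off):
  C,d=ray(c,px);n=np.r_[xs,0];s=(np.dot(xs,o)+off-n@C)/(n@d);P=C+s*d;return (P[:2]-o)@ys,P[2]
z0=[]
for u in range(300,365,5):
  # predicted edge
  for v in range(195,250):
    if g[v,u]-g[v-2,u]>40 and g[v:v+2,u].mean()>150:
      f=(110-g[v-1,u])/(g[v,u]-g[v-1,u]); y,z=plane(sc,(u,v-1+f),-.003); z0.append((u,v,round(y,3),round(z,4),round(z+.1228*y,4)));break
print(z0);print(np.median([k[4] for k in z0]))
# rail lateral from w2,w3 rows: centre of bright strip
for n,c in(('w2',w2),('w3',w3)):
  g2=cv2.cvtColor(cv2.imread(f'pics/{n}.png'),6).astype(float)
  for v in (range(115,255,20) if n=='w2' else range(122,155,8)):
    r=g2[v,200:300];idx=np.where(r>170)[0]
    if len(idx)==0: continue
    u=200+idx.mean()
    for z in(.192,):
      P=onz(c,(u,v),z)
      for _ in range(5): P=onz(c,(u,v),z-.1228*((P[:2]-o)@ys))
      print(n,v,len(idx),'y',((P[:2]-o)@ys).round(4),'x',((P[:2]-o)@xs).round(4))
E
```

```text
[(300, 207, np.float64(-0.073), np.float64(0.2064), np.float64(0.1974)), (305, 209, np.float64(-0.059), np.float64(0.2049), np.float64(0.1977)), (310, 211, np.float64(-0.045), np.float64(0.204), np.float64(0.1985)), (315, 214, np.float64(-0.031), np.float64(0.201), np.float64(0.1972)), (320, 216, np.float64(-0.017), np.float64(0.1994), np.float64(0.1973)), (325, 219, np.float64(-0.003), np.float64(0.1969), np.float64(0.1965)), (330, 221, np.float64(0.01), np.float64(0.1948), np.float64(0.196)), (335, 223, np.float64(0.024), np.float64(0.1941), np.float64(0.197)), (340, 226, np.float64(0.037), np.float64(0.191), np.float64(0.1956)), (345, 228, np.float64(0.05), np.float64(0.1896), np.float64(0.1957)), (350, 230, np.float64(0.064), np.float64(0.1889), np.float64(0.1967)), (355, 233, np.float64(0.077), np.float64(0.1856), np.float64(0.195)), (360, 235, np.float64(0.09), np.float64(0.1843), np.float64(0.1953))]
0.1967
w2 115 20 y 0.0415 x 0.0211
w2 135 24 y 0.0222 x 0.0253
w2 155 29 y 0.0019 x 0.0269
w2 175 9 y -0.021 x 0.0163
w2 195 24 y -0.0411 x 0.0263
w2 215 25 y -0.0634 x 0.0271
w2 235 17 y -0.0863 x 0.028
w3 122 22 y -0.0823 x 0.0276
w3 130 24 y -0.0898 x 0.0288
w3 138 27 y -0.0974 x 0.0292
w3 146 25 y -0.1055 x 0.0274
w3 154 29 y -0.113 x 0.0301
```

```bash
python3 - <<'E'
from h import *
o=np.array([.573,.153]);ys=np.array([.1063,.9943]);xs=np.array([.9943,-.1063])
for n,vs in(('w2',range(115,255,15)),('w3',range(122,155,8))):
  c=cal(n);g2=cv2.cvtColor(cv2.imread(f'pics/{n}.png'),6).astype(float)
  for v in vs:
    u=np.arange(200,300);m=g2[v,200:300]>170;i=np.argmax(m);j=i+np.argmin(m[i:]);uc=200+(i+j-1)/2
    P=onz(c,(uc,v),.1965)
    for _ in range(5): P=onz(c,(uc,v),.1965-.1228*((P[:2]-o)@ys))
    print(n,v,j-i,'y',((P[:2]-o)@ys).round(4),'x',((P[:2]-o)@xs).round(4))
s=env.sense();print(s['tcp_pos'],s['ee_rot'])
E
```

```text
w2 115 7 y 0.0384 x 0.0002
w2 130 6 y 0.0236 x 0.0002
w2 145 6 y 0.0085 x -0.0003
w2 160 7 y -0.0068 x -0.0003
w2 175 6 y -0.0225 x -0.0003
w2 190 6 y -0.0385 x -0.0009
w2 205 7 y -0.0549 x -0.0009
w2 220 6 y -0.0716 x -0.0009
w2 235 6 y -0.0888 x -0.0014
w2 250 7 y -0.1062 x -0.0014
w3 122 7 y -0.0868 x -0.0012
w3 130 7 y -0.0943 x -0.001
w3 138 8 y -0.1019 x -0.0012
w3 146 7 y -0.1096 x -0.0015
w3 154 7 y -0.1173 x -0.0012
[0.58094956 0.01125395 0.52075368] [ 3.14152855e+00 -1.14688274e-04  1.63448529e+00]
```

The rail fits: its edge is at z≈0.1965 at mid, the stand origin is (0.573, 0.153), the yaw is about -6.5° and the buffer face is near y=-0.145. Now I'll go to the grasp.

```bash
python3 -m creep '[[[-0.045,-0.008,0],0],[[-0.09,-0.016,0],-1],[[-0.135,-0.024,0.01],-2],[[-0.18,-0.032,0.03],-3],[[-0.225,-0.04,0.05],-4],[[-0.27,-0.048,0.07],-5],[[-0.315,-0.056,0.09],-5.6],[[-0.3615,-0.0633,0.11],-5.6],[[-0.3615,-0.0633,0.12],-5.6],[[-0.3615,-0.0633,0.12],-5.6]]' 0.085 40
python3 -m creep '[[[0,0,0],0],[[0,0,0],0],[[0,0,0],0],[[0,0,0],0]]'
python3 - <<'E'
from h import *
c=env.calibration('wrist');s=env.sense();print(s['tcp_pos'],s['ee_rot'],np.degrees(s['ee_rot'][2]))
E
```

```text
time_s: 4.7
tcp_pos: [0.5402, -0.3546, 0.3987]
ee_rot: [-3.139, -0.002, 1.73]
force: [-0.2, 0.8, 0.6]
width: 0.0848
gripper_force: 0.0
time_s: 5.1
tcp_pos: [0.5408, -0.3536, 0.4015]
ee_rot: [3.141, 0.001, 1.732]
force: [-0.3, -0.4, 0.2]
width: 0.0849
gripper_force: 0.0
[ 0.54077796 -0.35355712  0.40146728] [3.14080442e+00 6.96935136e-04 1.73221792e+00] 99.24877598818091
```

```bash
python3 -m creep '[[[0,0,0.02],0],[[0,0,0.04],0],[[0,0,0.055],0],[[0,0,0.065],0],[[0,0,0.0735],0],[[0,0,0.0735],0],[[0,0,0.0735],0],[[0,0,0.0735],0]]' 
python3 -m creep '[[[0,0,0],0],[[0,0,0],0],[[0,0,0],0],[[0,0,0],0],[[0,0,0],0],[[0,0,0],0],[[0,0,0],0],[[0,0,0],0],[[0,0,0],0],[[0,0,0],0]]' 0 30
```

```text
time_s: 5.9
tcp_pos: [0.5406, -0.3544, 0.328]
ee_rot: [3.141, 0.001, 1.731]
force: [0.1, 0.9, -0.5]
width: 0.0847
gripper_force: 0.0
time_s: 6.9
tcp_pos: [0.5404, -0.3543, 0.3272]
ee_rot: [-3.142, -0.0, 1.731]
force: [-0.4, -0.2, -0.3]
width: 0.0094
gripper_force: 32.2
```

```bash
python3 -m creep '[[[0,0,-0.005],0],[[0,0,-0.02],0],[[0,0,-0.04],0],[[0,0,-0.06],0],[[0,0,-0.08],0],[[0,0,-0.1],0],[[0,0,-0.115],0],[[0,0,-0.115],0],[[0,0,-0.115],0],[[0,0,-0.115],0]]'
python3 - <<'E'
from h import *
s=env.sense();p=np.array(s['tcp_pos']);yw=s['ee_rot'][2];print(p,np.degrees(yw),s['force'])
d=np.array([.4487,.1219])-p[:2];print('tx,ty',d@[np.cos(yw),np.sin(yw)],d@[np.sin(yw),-np.cos(yw)],'turn',-(83.5-np.degrees(yw)))
E
```

```text
time_s: 7.9
tcp_pos: [0.5404, -0.3542, 0.441]
ee_rot: [-3.14, -0.001, 1.731]
force: [-0.6, -0.4, -4.7]
width: 0.0095
gripper_force: 31.7
[ 0.54040769 -0.35420199  0.44102807] 99.18948944764325 [-0.57973256 -0.38856452 -4.69508005]
tx,ty 0.48463722070099785 -0.014497140619998527 turn 15.689489447643254
```

```bash
python3 -m creep '[[[0.01,0,0],0],[[0.03,-0.001,0],1],[[0.06,-0.002,0],2],[[0.095,-0.003,0],3],[[0.13,-0.004,0],4],[[0.165,-0.005,0],5],[[0.2,-0.006,0],6],[[0.235,-0.007,0],7],[[0.265,-0.008,0],8],[[0.285,-0.0085,0],8.7]]'
python3 - <<'E'
from h import *
s=env.sense();p=np.array(s['tcp_pos']);yw=s['ee_rot'][2];print(p,np.degrees(yw),s['force'])
d=np.array([.4487,.1219])-p[:2];print('tx,ty',d@[np.cos(yw),np.sin(yw)],d@[np.sin(yw),-np.cos(yw)],'turn',-(83.5-np.degrees(yw)))
E
```

```text
time_s: 8.9
tcp_pos: [0.4853, -0.072, 0.4419]
ee_rot: [-3.141, -0.001, 1.58]
force: [1.0, -1.0, -4.6]
width: 0.0092
gripper_force: 31.7
[ 0.48532039 -0.07199819  0.44189407] 90.5200434902084 [ 0.95350526 -1.00496815 -4.63481405]
tx,ty 0.19422257842013324 -0.03485899268654252 turn 7.020043490208394
```

```bash
python3 -m creep '[[[0.01,-0.002,0],0.5],[[0.03,-0.006,0],1.5],[[0.06,-0.011,0],2.5],[[0.095,-0.017,0],4],[[0.13,-0.024,0],5],[[0.16,-0.03,0],6],[[0.182,-0.033,0],7],[[0.194,-0.035,0],7],[[0.194,-0.035,0],7],[[0.194,-0.035,0],7]]'
python3 -m creep '[[[0,0,0],0],[[0,0,0],0],[[0,0,0],0]]'
python3 - <<'E'
from h import *
s=env.sense();p=np.array(s['tcp_pos']);yw=s['ee_rot'][2];print(p,np.degrees(yw),s['force'])
a=np.radians(-6.5);xs=np.array([np.cos(a),np.sin(a)]);ys=np.array([-np.sin(a),np.cos(a)]);o=np.array([.573,.153])
print('stand x,y',(p[:2]-o)@xs,(p[:2]-o)@ys)
im,_=snap('scene','s2');im2,_=snap('wrist','w4')
c=cv2.resize(im[120:320,235:435,::-1],(400,400),interpolation=cv2.INTER_CUBIC);d=cv2.resize(im2[:,:,::-1],(400,300))
d=cv2.copyMakeBorder(d,0,100,0,0,0);cv2.imwrite('pics/s2b.png',np.hstack([c,d]))
E
```

```text
time_s: 9.9
tcp_pos: [0.45, 0.1189, 0.442]
ee_rot: [-3.141, 0.0, 1.458]
force: [-0.6, 0.0, -4.0]
width: 0.0093
gripper_force: 31.6
time_s: 10.2
tcp_pos: [0.45, 0.1189, 0.4422]
ee_rot: [3.142, 0.0, 1.456]
force: [0.3, 0.8, -3.7]
width: 0.0096
gripper_force: 31.6
[0.45002451 0.11887784 0.44219784] 83.44197507808877 [ 0.31543277  0.75543095 -3.74151416]
stand x,y -0.1183222504781507 -0.047824035627644944
```

View pics/s2b.png

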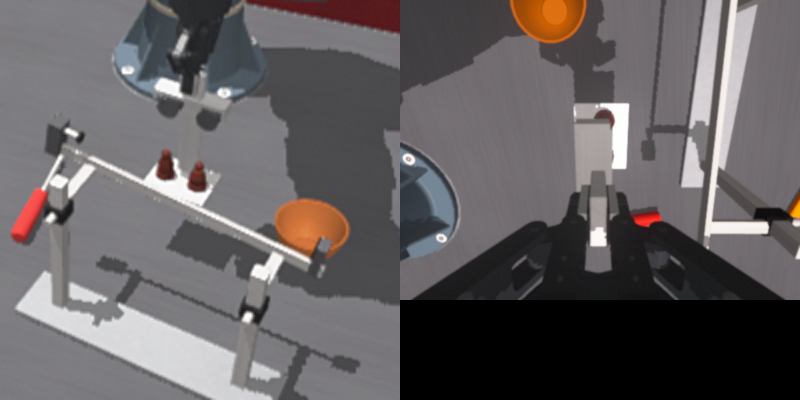

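It's held upright, with the figures and throat facing the rail. In the scene crop the tray is below and beyond the rail. Clearances are about 15 mm above and below, so I'll slide it in sideways.

```bash
python3 -m creep '[[[0,0.005,0],0],[[0,0.02,0],0],[[0,0.04,0],0],[[0,0.06,0],0],[[0,0.08,0],0],[[0,0.095,0],0],[[0,0.108,0],0],[[0,0.1175,0],0],[[0,0.1175,0],0],[[0,0.1175,0],0]]'
python3 -m creep '[[[0,0,0],0],[[0,0,0],0],[[0,0,0],0]]'
python3 - <<'E'
from h import *
a=np.radians(-6.5);xs=np.array([np.cos(a),np.sin(a)]);ys=np.array([-np.sin(a),np.cos(a)]);o=np.array([.573,.153])
im,_=snap('scene','s3');im2,c2=snap('wrist','w5');s=env.sense();p=np.array(s['tcp_pos']);print(p,np.degrees(s['ee_rot'][2]),s['force'])
print('stand x,y',(p[:2]-o)@xs,(p[:2]-o)@ys)
c=cv2.resize(im[150:270,265:385,::-1],(400,400),interpolation=cv2.INTER_CUBIC);d=cv2.resize(im2[:260,160:420,::-1],(400,400))
cv2.imwrite('pics/s3b.png',np.hstack([c,d]))
E
```

```text
time_s: 11.3
tcp_pos: [0.5665, 0.1061, 0.4421]
ee_rot: [-3.141, 0.0, 1.457]
force: [-0.2, -0.6, -3.3]
width: 0.0097
gripper_force: 31.7
time_s: 11.6
tcp_pos: [0.5663, 0.1062, 0.4425]
ee_rot: [3.141, -0.0, 1.457]
force: [-0.6, 0.3, -3.5]
width: 0.0094
gripper_force: 31.7
[0.5664425  0.10611849 0.44238273] 83.49441163878068 [-0.00956951  0.20733285 -3.0538476 ]
stand x,y -0.0012082077823627761 -0.04732247455901713
```

View pics/s3b.png

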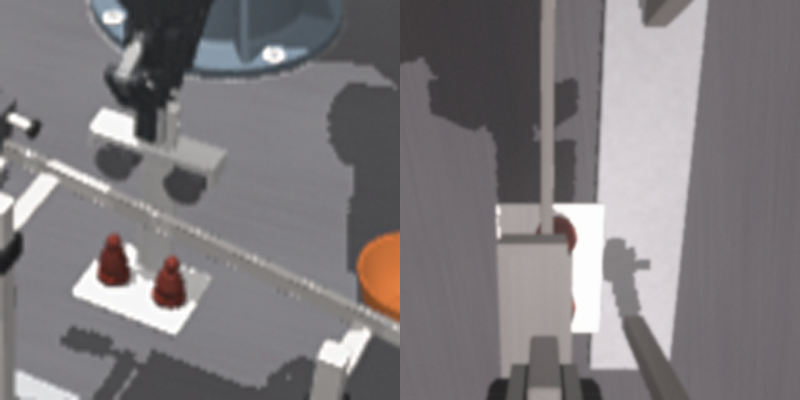

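The wheels are over the rail with the strap behind it, and in the wrist view the rail at x=547 matches the bridge's x=0 line. Lowering now.

```bash
python3 -m creep '[[[0,0,0.003],0],[[0,0,0.006],0],[[0,0,0.009],0],[[0,0,0.012],0],[[0,0,0.014],0],[[0,0,0.015],0],[[0,0,0.015],0],[[0,0,0.015],0]]'
python3 -m creep '[[[0,0,0.001],0],[[0,0,0.002],0],[[0,0,0.002],0],[[0,0,0.002],0]]'
python3 -m creep '[[[0,0,0.001],0],[[0,0,0.001],0],[[0,0,0.001],0]]'
```

```text
time_s: 12.5
tcp_pos: [0.5667, 0.1061, 0.4273]
ee_rot: [3.141, -0.0, 1.457]
force: [-0.1, 0.7, -3.7]
width: 0.0096
gripper_force: 31.6
time_s: 12.9
tcp_pos: [0.5666, 0.1061, 0.4252]
ee_rot: [3.142, 0.0, 1.457]
force: [-0.3, -0.6, -3.3]
width: 0.0093
gripper_force: 31.6
time_s: 13.2
tcp_pos: [0.5666, 0.1061, 0.4242]
ee_rot: [-3.142, -0.0, 1.457]
force: [0.4, -0.4, -4.9]
width: 0.0094
gripper_force: 31.6
```

```bash
for i in 1 2 3; do python3 -m creep '[[[0,0,0.001],0],[[0,0,0.001],0],[[0,0,0.001],0]]' | grep -E 'tcp|force: \['; done
```

```text
tcp_pos: [0.5666, 0.1061, 0.4232]
force: [-0.7, 0.4, -2.7]
tcp_pos: [0.5666, 0.1061, 0.4222]
force: [0.2, -0.4, -3.1]
tcp_pos: [0.5666, 0.1061, 0.4212]
force: [0.3, 0.0, -3.6]
```

```bash
for i in 1 2; do python3 -m creep '[[[0,0,0.001],0],[[0,0,0.001],0],[[0,0,0.001],0]]' | grep -E 'tcp|force: \['; done
```

```text
tcp_pos: [0.5666, 0.1061, 0.4202]
force: [0.3, 0.3, -3.5]
tcp_pos: [0.5666, 0.1061, 0.4192]
force: [0.5, 0.6, -4.0]
```

```bash
for i in 1 2; do python3 -m creep '[[[0,0,0.001],0],[[0,0,0.001],0],[[0,0,0.001],0]]' | grep -E 'tcp|force: \['; done
```

```text
tcp_pos: [0.5667, 0.1061, 0.4183]
force: [-0.5, -0.5, -0.6]
tcp_pos: [0.5667, 0.1061, 0.4174]
force: [-0.7, -0.4, 0.7]
```

The wheels bear at about 4 N. I'll hold briefly, then roll uphill along the slope.

```bash
python3 -m creep '[[[0,0,0],0],[[0,0,0],0],[[0,0,0],0],[[0,0,0],0]]' | grep -E 'tcp|force: \['
python3 -m creep '[[[-0.002,0,-0.0002],0],[[-0.005,0,-0.0006],0],[[-0.009,0,-0.0011],0],[[-0.013,0,-0.0016],0],[[-0.017,0,-0.0021],0],[[-0.02,0,-0.0024],0],[[-0.02,0,-0.0024],0],[[-0.02,0,-0.0024],0]]' | grep -E 'tcp|force: \['
python3 -m creep '[[[-0.002,0,-0.0002],0],[[-0.005,0,-0.0006],0],[[-0.009,0,-0.0011],0],[[-0.013,0,-0.0016],0],[[-0.016,0,-0.002],0],[[-0.018,0,-0.0022],0],[[-0.018,0,-0.0022],0],[[-0.018,0,-0.0022],0]]' | grep -E 'tcp|force: \['
```

```text
tcp_pos: [0.5667, 0.1061, 0.4173]
force: [0.1, 1.7, 1.1]
tcp_pos: [0.5644, 0.0861, 0.4196]
force: [0.2, 1.1, 1.0]
tcp_pos: [0.5623, 0.0683, 0.4218]
force: [1.0, 0.5, 1.1]
```

```bash
cat > f.py <<'E'
from h import *
F=[];
for _ in range(8): env.read_camera('scene');F.append(env.sense()['force'])
s=env.sense();ys=np.array([.1132,.9936,0]);p=np.array(s['tcp_pos']);F=np.array(F)
print('t',round(s['time_s'],2),'p',p.round(4),'ys',((p[:2]-[.573,.153])@ys[:2]).round(4),'Fy',(F@ys).mean().round(2),'Fz',F[:,2].mean().round(2))
E
python3 f.py
python3 -m creep '[[[-0.002,0,-0.0002],0],[[-0.004,0,-0.0005],0],[[-0.006,0,-0.0007],0],[[-0.006,0,-0.0007],0]]' >/dev/null; python3 f.py
python3 -m creep '[[[-0.002,0,-0.0002],0],[[-0.004,0,-0.0005],0],[[-0.004,0,-0.0005],0]]' >/dev/null; python3 f.py
```

```text
t 17.7 p [0.5623 0.0684 0.4218] ys -0.0853 Fy 0.33 Fz 1.14
t 18.5 p [0.5617 0.0624 0.4225] ys -0.0913 Fy 0.52 Fz 1.34
t 19.2 p [0.5612 0.0584 0.423 ] ys -0.0953 Fy 1.01 Fz 1.18
```

```bash
for i in 1 2; do python3 -m creep '[[[-0.001,0,-0.0001],0],[[-0.002,0,-0.0002],0],[[-0.002,0,-0.0002],0]]' >/dev/null; python3 f.py; done
```

```text
t 19.9 p [0.561  0.0564 0.4232] ys -0.0973 Fy 2.43 Fz 1.52
t 20.6 p [0.5608 0.0544 0.4234] ys -0.0993 Fy 3.49 Fz 1.26
```

```bash
python3 -m creep '[[[-0.001,0,-0.0001],0],[[-0.002,0,-0.0002],0],[[-0.002,0,-0.0002],0]]' >/dev/null; python3 f.py
```

```text
t 21.3 p [0.5605 0.0525 0.4236] ys -0.1013 Fy 4.17 Fz 1.59
```

```bash
python3 - <<'E'
from h import *
im,_=snap('scene','s6');a=cv2.imread('pics/s3.png');
f=lambda x:cv2.resize(x[150:240,255:345],(400,400),interpolation=cv2.INTER_CUBIC)
cv2.imwrite('pics/s6b.png',np.hstack([f(a),f(im[:,:,::-1])]))
E
```

```text
(no output)
```

View pics/s6b.png

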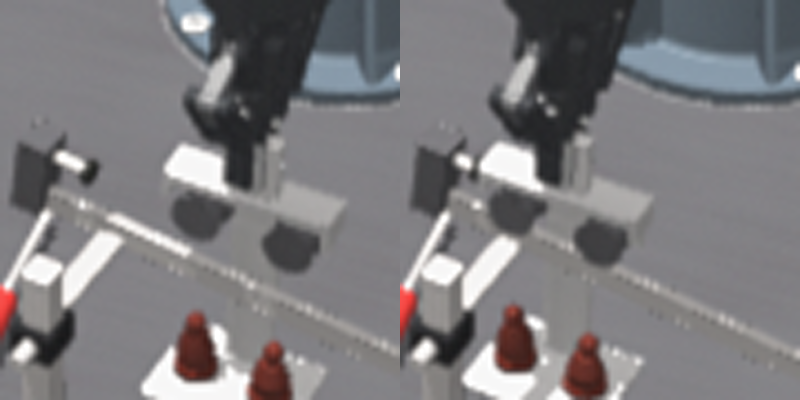

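The right crop shows the disc moved back about 20 px against the cheek, so the buffer is pressed by roughly 7 mm, with both wheels over the rail. Releasing.

```bash
python3 -m creep '[[[0,0,0],0],[[0,0,0],0],[[0,0,0],0],[[0,0,0],0],[[0,0,0],0],[[0,0,-0.01],0],[[0,0,-0.03],0],[[0,0,-0.06],0],[[0,0,-0.09],0],[[0,0,-0.1],0]]' 0.0854
python3 -m creep '[[[0,0,0],0],[[0,0,0],0],[[0,0,0],0],[[0,0,0],0],[[0,0,0],0],[[0,0,0],0],[[0,0,0],0],[[0,0,0],0],[[0,0,0],0],[[0,0,0],0]]' >/dev/null
python3 - <<'E'
from h import *
def diff(a,b): return int((np.abs(a.astype(int)-b).max(2)>40).sum())
p=None
for k in range(40):
  im=env.read_camera('scene')
  if k%8==0:
    if p is not None: print(round(env.sense()['time_s'],2),diff(im,p))
    p=im
    m=(im[:,:,0]>60)&(im[:,:,0]<140)&(im[:,:,1]<45)&(im[:,:,2]<45);m=m[170:320,240:440];v,u=np.nonzero(m);print(len(u),u.mean()+240 if len(u) else None,v.mean()+170 if len(u) else None)
cv2.imwrite('pics/end.png',im[:,:,::-1])
E
```

```text
time_s: 22.35
tcp_pos: [0.5602, 0.0524, 0.5272]
ee_rot: [3.138, -0.001, 1.457]
force: [0.4, -0.5, 0.9]
width: 0.0852
gripper_force: 0.0
114 322.60526315789474 250.58771929824562
23.8 1378
116 331.09482758620686 253.8706896551724
24.2 1270
97 339.55670103092785 259.41237113402065
24.6 1298
55 343.6 260.23636363636365
25.0 1507
75 357.28 266.6533333333333
```

It's rolling down at about 0.06 m/s. I'll wait, then verify numerically.

```bash
for i in 1 2 3; do python3 -m creep '[[[0,0,0],0],[[0,0,0],0],[[0,0,0],0],[[0,0,0],0],[[0,0,0],0],[[0,0,0],0],[[0,0,0],0],[[0,0,0],0],[[0,0,0],0],[[0,0,0],0]]' | grep time; done
python3 - <<'E'
from h import *
sc=cal('scene0');S=[]
for k in range(7):
  im=env.read_camera('scene')
  if k in(0,6):S.append(im)
print('moving px',(np.abs(S[0].astype(int)-S[1]).max(2)>40).sum(),env.sense()['time_s'])
im=S[1];cv2.imwrite('pics/end.png',im[:,:,::-1]);snap('top','endtop')
a=np.radians(-6.5);xs=np.array([np.cos(a),np.sin(a),0]);ys=np.array([-np.sin(a),np.cos(a),0]);o=np.array([.573,.153,0])
# expected figure/fin pixels at y=.101, tilted 7 deg
th=np.radians(7);yt=ys*np.cos(th)-np.array([0,0,np.sin(th)]);zt=np.cross(xs,yt)
def W(Y,X): 
  tread=None; org=o+ys*Y+np.array([0,0,.1925-.1228*(Y+.0134)])-zt*.110
  return org+xs*X[0]+yt*X[1]+zt*X[2]
d=im.astype(int)-cv2.imread('pics/scene0.png')[:,:,::-1]
m=(np.abs(d).max(2)>40);m[:150]=0
for Y in(.08,.101):
  print(Y,'fintop',proj(sc,W(Y,(0,0,.186))),'bridge +y end',proj(sc,W(Y,(8/1e3,.05,.148))),'-y end',proj(sc,W(Y,(.008,-.05,.148))),'tray c',proj(sc,W(Y,(.039,.045,0))),proj(sc,W(Y,(.039,-.045,0))))
w=(im.min(2)>200)&m;v,u=np.nonzero(w)
for r in range(150,310,6):
  k=u[(v>=r)&(v<r+6)&(u>300)&(u<470)]
  if len(k):print(r,k.min(),k.max(),len(k))
E
```

```text
time_s: 26.35
time_s: 27.35
time_s: 28.35
moving px 0 28.7
0.08 fintop [363.09576273 212.39798939] bridge +y end [377.80281752 234.65080113] -y end [338.71169408 216.68662913] tray c [356.11904411 280.31284627] [323.87329324 264.13930961]
0.101 fintop [371.61598285 216.2143237 ] bridge +y end [386.37537228 238.59039383] -y end [346.79181781 220.3999239 ] tray c [363.93469803 284.23304369] [331.31172505 267.87030108]
150 301 301 2
162 344 349 19
168 346 348 3
210 304 310 4
216 376 378 3
222 361 367 8
228 365 382 37
234 378 394 53
240 374 393 4
258 342 344 7
264 338 346 33
270 337 375 84
276 348 373 36
282 365 372 33
```

It's at rest (0 changed pixels). The tray corners at (337,270) and (372,284) match the model with the tread at y≈0.117, which puts the origin at about 0.103 m, against the stop. The gripper is 100 mm clear. Handing in.

```bash
python3 -c "
from bench import env
print(env.sign_off())"
```

```text
the job is handed in; nothing more can be done
None
```

The job is handed in, with no verdict returned: I hung the carrier on the rail, pressed the buffer in about 7 mm, and let go. It ran down and came to rest at about 0.103 m, against the lower stop.

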